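# Slide a locked control unit onto the mat, dial its padlock open and hold it up

### The arm

A 7-joint arm with a two-finger parallel gripper is mounted at the origin on a cart in front of the work surface, level with it; the furniture and walls round the work are solid. World frame = base frame: x ahead of the robot, y to its left, z up, the work surface at z = 0. Lengths are in mm, angles in rad, forces in N, time in s.
With the tool pointing down it reaches from about 425 to 825 mm from the base axis. Payload 3.6 kg.
Tool frame: the origin (TCP) lies where the fingers leave the gripper's body, on its centre line; the fingertips stand 73 mm ahead of it and the grasp point (between the pads) lies 54 mm ahead of it (r.pinch_z is the distance from the TCP to the grasp point, in mm); z points along the fingers, y is the line along which they close (so a half turn about z gives the same grasp; the last joint's range is limited). The gripper opens to 85 mm and grips with 20 to 120 N. Pads are 22 mm wide; open, the fingers measure 114 mm over their backs; the gripper's body (76 mm by 85 mm) begins 54 mm behind the grasp point. The pads swing forward as they close: fully open they stand 13 mm farther back than shut.
Start: joints at [-1.192, 0.615, -0.013, 1.423, 0.008, 1.103, -0.04], TCP at [255.962, 597.454, 303.897] pointing down, gripper open.
Joint ranges: [-3.12, 3.12], [-0.3, 2.06], [-1.34, 1.32], [0.26, 2.42], [-1.36, 4.5], [0.01, 1.98], [-2.84, 2.84]. Speed limits (rad/s): [2.79, 2.79, 3.14, 3.14, 3.14, 3.14, 3.14].

### API

Orientations are given as a unit quaternion [w, x, y, z].
In Python, from bench import r gives the robot as it stands.
- The arm moves only by the shell command python3 -m jog 'ROWS' [FORCE]. ROWS is JSON, a list of rows, each an object of numbers: "ax", "ay", "az": the turn, a rotation vector about the world's x, y, z in degrees; "dx", "dy", "dz": the shift along the world's x, y, z in mm; "gripper": the gripper's target within -1 to 1 (fully open at 1, half-way at 0, shut at -1). A call has 1 to 12 rows; each row is the pose to reach, as a shift and turn from the pose commanded when the call began; what a row does not reach only later rows make up. A row lasts 1/10 s, in which the tool goes at most 50 mm and 8.59 degrees, less where a joint would pass 70% of its speed; a pose out of reach is approached as far as the arm can. A call with a gripper value outside its range is refused whole. The fingers move at their own pace and stop on an object; FORCE is the grip in N (left out, the last holds). Time passes only in rows, so rows that repeat a pose let the fingers close. It gives the time, the measured TCP pose, the force, the opening and the grip force at its end, in the units of the state.
- r.get_obs(): the state, without advancing time (a new reading comes with each control period).
- r.camera(name): name is "scene" or "top" or "wrist"; returns the picture (400x640x3 uint8, red, green, blue); there is no depth.
- r.camera_info(name): a dict with "K" (3x3 intrinsics, pixels), "R" (3x3) and "t" (3): a world point X has camera coordinates R X + t. Camera axes: x right, y down, z forward; pixel columns grow to the right and rows downward; lengths in mm; the calibration is good to about 2 mm. A picture is of the moment at which its call begins: read the wrist's pose just before it. camera_info takes no time and is no camera call; for the wrist camera it gives the pose at the moment of the call.
- r.job_done(): hands the job in; it is judged then, once.
Trained networks look in the newest picture that a camera, given by its name, has taken for a name from the list of things; names that differ only in an ending like _2 or _b are one class to them, and where a whole thing is asked for, a point or a joint stands for the part that bears it (a point fixed in the world has none). Each returns a list of dicts, best first, with "p" (0 to 1); they miss things now and then, are a little off and sometimes report something else, mostly with a low value. They report only what shows in the picture. A call takes as long as a camera call. They do not tell look-alikes from the thing itself.
- r.boxes_of(camera, label): "at" ([row, column] in pixels, amid what is visible of it).
- r.silhouettes(camera, label): "mask" (400x640 bool, what is visible of it) and "at" ([row, column] in pixels, amid what is visible of it).
The state is a dict: "time_s": time; "qpos": joint angles; "dq": joint speeds; "tau": joint torques, N m; "tool_pos": TCP position; "ee_rot": TCP orientation; "wrist_force": force on the tool from outside, world axes, zero at the start; "torque": the same for the moment, N m; "opening": finger opening in mm; "grasp_force": force on a finger pad.
Only numpy, scipy, OpenCV 4.12 (cv2) and the standard library are available. Lean on these libraries where they do the work, as an engineer would, in place of code of your own. Each camera call takes 0.05 s, during which the arm holds its last target. There are 200 camera calls.

### The job

A control unit, locked out with a dial padlock, has come in for repair. Take it by its carrying handle and slide it along the bench, without lifting it, until it sits fully and squarely on the black antistatic mat; then dial in the code - turn the padlock's dial click by click until its pointer stands three clicks clockwise from the index mark at the shackle end - pull the lock body back until the shackle is fully drawn out, and work the open shackle out of the hasp staple. Finish while holding the open lock in the gripper, still and with its dial facing up, at least 10 cm above the top of the unit; leave the unit on the mat and the other things on the bench alone.

Things in the scene. Friction and masses are not known exactly. Their poses are not given: they have to be found in the camera images.
- case: control unit: flat grey steel enclosure on its back, 180 (x) x 180 (y) x 57 mm high, about 1 kg, loose on four rubber feet (slides at 6 to 9 N). Origin at the centre of its underside, z up, x from its hinge side (starts towards the robot) to its hasp side. Handle, hasp and padlock are on its flat top, 57 mm above the bench. A cable gland sticks out 18 mm from its -y wall
- case_centre (a point): centre of the enclosure, 28.5 mm above the origin of case, same axes
- case_handle (a point): middle of the carrying handle's grip bar: round, 9 mm thick, along the enclosure's x, straight for 44 mm, its axis 30 mm above the enclosure's top (87 mm above the bench), on the middle line 43 mm from the centre towards -x; free space beneath. Axes as case
- staple (a point): centre of the eye of the hasp staple, a fixed loop of 5 mm steel wire on the enclosure (30 mm along its x, -16 mm along its y, 13 mm above its top). The loop stands in the enclosure's x-z plane (5 mm thick along y); hole 18 mm wide, about 17 mm high; crest 25 mm above the top. The shackle's toe leg passes through it along the enclosure's y. Axes as case
- mat: black antistatic mat, a thin fixed sheet 220 (x) x 240 (y) mm flat on the bench (things slide on to it without a step); origin at its centre, x and y along its sides
- lock: dial padlock, about 0.27 kg, lying dial up on the enclosure. Brass body 52 (x) x 48 (y) x 26 mm thick, origin at the centre of its underside, x towards the shackle, z out of the dial. Starts 45 mm along the enclosure's x, 30 mm along its y, with its x along the enclosure's -y. Grip it across its 48 mm width, above two fixed guard strips (below)
- lock_centre (a point): centre of the padlock's body, 13 mm above its underside; axes as lock. Two fixed guard strips on the enclosure, 6 mm high, flank the body with 1.5 mm of play: they stop it from being twisted, but it can slide along its own x between them, and be lifted
- lock_dial (a joint): dial angle, rad: 0 with the pointer at the index mark (the broad mark at the shackle end, lock +x), growing clockwise seen from above; 12 clicks a turn (pi/6 each, about 0.04 N m), rests in a click when let go; end stops at -2.75 and 2.75. Code: pi/2, pointer towards the lock's -y. Only there (within 7 degrees) can the shackle come out; once it is out, the dial is blocked
- dial_grip (a point): centre of the bar grip on the dial, turning with it: bar 10 mm thick, 32 mm long, 13 mm proud of the dial disc; its middle 37.5 mm above the lock's underside, 6.7 mm above the disc's face. This point is 4 mm from the dial's axis, away from the pointer (the axis passes through the lock's centre); x along the bar to the pointer, z up
- dial_nose (a point): the pointed end (the pointer, with a fine white line) of the dial's bar grip, 14.5 mm from the dial's axis
- lock_shackle (a joint): how far the shackle is drawn out of the lock's body, m: 0 closed, 0.020 fully out; a light spring helps it out (about 1 N to draw out, 3 N to push in), stays where left. Pull the body to its own -x: after 3.5 mm the bow meets the staple and the shackle is drawn out. Then move the lock to its +x until the staple stands in the gap (staple at lock x = 33 mm) and lift straight up
- shackle_bow (a point): middle of the bow (axis of the bar) of the shackle: a U of 8 mm steel bar in the body's mid-plane, legs at lock y = -15 mm (toe) and +15 mm (heel, stays in the body). Bow axis at lock x = 56 mm closed, 76 mm drawn out (its inside 4 mm less); the staple starts at lock x = 46 mm
- shackle_toe (a point): end of the shackle's short toe leg (lock y = -15 mm): about lock x = 20 mm closed, inside the body; x = 40 mm drawn out, leaving a 14 mm gap to the body's end face at x = 26 mm
- spool: bystander: reel of solder standing on the bench, 60 mm across, 44 mm high
- cutters: bystander: side cutters lying flat, 46 x 118 x 12 mm
- screw_tray: bystander: open tray of screws, 68 x 100 x 22 mm
Things that resemble listed ones, but are neither listed nor needed, are in the scene too. What is shaped like the lock but pink or red is not meant.

How it is judged (in metres and radians):
On the way, in this order (a step that is already met when the one before it is completed fails the run):
1. the locked unit has been slid fully and squarely onto the mat (x of case_centre in the frame of mat between -0.03 and 0.03 m and y of case_centre in the frame of mat between -0.04 and 0.04 m and angle between the x axis of case and the x axis of mat, either way round below 0.26 rad and value of joint lock_shackle below 0.004 m), for 0.2 s.
2. the dial stands at the code, the shackle still in (value of joint lock_dial between 1.4408 and 1.7008 rad and value of joint lock_shackle below 0.004 m), for 0.2 s.
3. the shackle is drawn out fully, with the lock still at the hasp (value of joint lock_shackle above 0.017 m and distance between lock_centre and staple below 0.1 m), for 0.1 s.
At the end, for the whole second after the job is handed in: unit at rest on the mat (centre within 30 mm of the mat's along its x, 40 mm along its y, within 15 degrees of square); lock held still in the fingers, clear of the unit, shackle drawn out over 16 mm, dial facing up within 20 degrees, its body's centre over 162 mm above the bench (x of case_centre in the frame of mat between -0.03 and 0.03 m and y of case_centre in the frame of mat between -0.04 and 0.04 m and angle between the x axis of case and the x axis of mat, either way round below 0.26 rad and value of joint lock_shackle above 0.016 m and height (world z) of lock_centre above 0.162 m and angle between lock's own z axis and vertical below 0.35 rad and contact force between lock and the fingers above 1 N and contact force between lock and case below 0.1 N and linear speed of lock below 0.03 m/s and linear speed of case below 0.01 m/s); the arm keeps its last pose, push and grip.
It fails at once if the unit is lifted off the bench or tipped (height (world z) of case_centre above 0.0435 m or angle between case's own z axis and vertical above 0.15 rad).
It fails at once if a bystander is disturbed (moved by more than 25 mm) (distance of any of spool, cutters, screw_tray from where it was at the start of the episode above 0.025 m).
It also fails if it takes over 72 s, if anything falls off the work surface, if the arm or the gripper's body presses on something with over 40 N, if the wrist force passes 120 N, or if a joint passes its speed limit or range.

## Working session

There is one attempt and no reset: what is moved stays moved. The work goes in short steps, Python scripts to look and compute and a shell command to move; the robot and the scene stay as the last step left them, time stands still between calls to the robot, and variables do not carry over. Pictures are saved under pics/ and viewed, at most 10 in all, crops included, and the job is handed in when it is done.

```bash
ls; mkdir -p pics; cat > h.py <<'E'
import numpy as np, cv2
from bench import r
from scipy.spatial.transform import Rotation as R
def shot(c,fn=None,crop=None,s=1):
    info=r.camera_info(c); im=r.camera(c)
    if fn:
        o=im if crop is None else im[crop[0]:crop[1],crop[2]:crop[3]]
        cv2.imwrite('pics/'+fn,cv2.cvtColor(cv2.resize(o,None,fx=s,fy=s,interpolation=cv2.INTER_CUBIC),cv2.COLOR_RGB2BGR))
    return im,info
def w(info,at,z):
    K,Rm,t=[np.array(info[k],float) for k in('K','R','t')]
    d=Rm.T@np.linalg.inv(K)@np.array([at[1],at[0],1.]); c=-Rm.T@t
    return (c+d*(z-c[2])/d[2])
def px(info,X):
    K,Rm,t=[np.array(info[k],float) for k in('K','R','t')]
    p=K@(Rm@np.array(X,float)+t); return p[[1,0]]/p[2]
E
python3 - <<'E'
from h import *
o=r.get_obs(); print({k:np.round(v,3) for k,v in o.items()}, r.pinch_z)
for c in('top','scene'):
    im,i=shot(c,c+'0.png'); print(c,np.round(-np.array(i['R']).T@i['t']),np.round(i['K'],1).tolist())
    for n,z in(('case',57),('case_handle',87),('staple',70),('mat',0),('lock',83),('dial_nose',95),('spool',44),('cutters',12),('screw_tray',22)):
        print(n,[(round(b['p'],2),np.round(b['at']).tolist(),np.round(w(i,b['at'],z)).tolist()) for b in r.boxes_of(c,n)[:4]])
E
```

```text
pics
{'time_s': np.float64(0.0), 'qpos': array([-1.192,  0.616, -0.013,  1.425,  0.008,  1.103, -0.04 ]), 'dq': array([-0.001,  0.001, -0.002,  0.001,  0.001,  0.   ,  0.   ]), 'tau': array([ 0.0000e+00, -4.6921e+01,  2.5900e-01, -1.7104e+01,  1.0000e-02,
        1.0000e-02, -0.0000e+00]), 'tool_pos': array([255.763, 596.922, 302.708]), 'ee_rot': array([-0.   ,  0.201,  0.98 , -0.001]), 'wrist_force': array([-0.342,  0.04 ,  0.15 ]), 'torque': array([-0.037,  0.059,  0.013]), 'grasp_force': np.float64(0.0), 'opening': np.float64(85.383)} 53.900000000000006
top [ 326. -283. 1261.] [[505.0, 0.0, 314.3], [0.0, 505.0, 202.6], [0.0, 0.0, 1.0]]
case [(0.93, [279.0, 269.0], [406.0, -184.0, 57.0]), (0.57, [250.0, 258.0], [473.0, -156.0, 57.0]), (0.34, [251.0, 260.0], [473.0, -160.0, 57.0])]
case_handle [(0.94, [278.0, 269.0], [407.0, -186.0, 87.0]), (0.67, [284.0, 342.0], [396.0, -355.0, 87.0])]
staple [(0.64, [278.0, 273.0], [407.0, -193.0, 70.0])]
mat [(0.93, [284.0, 344.0], [402.0, -364.0, 0.0])]
lock [(0.94, [124.0, 248.0], [783.0, -120.0, 83.0]), (0.75, [252.0, 260.0], [467.0, -161.0, 8
[... 536 characters left out ...]
491.0, -107.0, 57.0])]
case_handle [(0.76, [238.0, 224.0], [365.0, -245.0, 87.0])]
staple [(0.94, [244.0, 224.0], [366.0, -241.0, 70.0])]
mat [(0.67, [287.0, 279.0], [397.0, -362.0, 0.0]), (0.27, [334.0, 346.0], [386.0, -535.0, 0.0])]
lock [(0.69, [188.0, 344.0], [696.0, -309.0, 83.0]), (0.68, [175.0, 312.0], [704.0, -197.0, 83.0])]
dial_nose [(0.64, [168.0, 310.0], [713.0, -183.0, 95.0]), (0.61, [202.0, 229.0], [457.0, -153.0, 95.0]), (0.33, [210.0, 235.0], [443.0, -191.0, 95.0])]
spool [(0.87, [269.0, 393.0], [542.0, -537.0, 44.0])]
cutters [(0.76, [330.0, 340.0], [377.0, -527.0, 12.0])]
screw_tray [(0.67, [192.0, 248.0], [603.0, -46.0, 22.0]), (0.28, [204.0, 229.0], [525.0, -59.0, 22.0])]
```

View pics/top0.png

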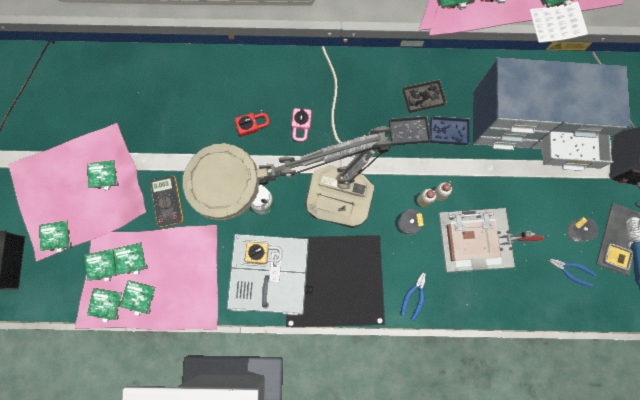

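View pics/scene0.png

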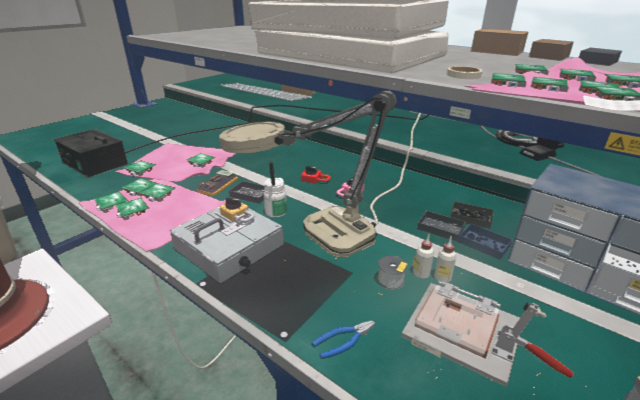

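The top view shows the unit at cols 231–308, rows 235–313, overlapping the left edge of the mat. The mat's right edge is at col 383, rows 237–326. The lock's dial is at (256,251), the handle at (265,291), and the lamp head hangs at about (220,180) behind the unit. Next I'll measure these closely.

```bash
python3 - <<'E'
from h import *
im,i=shot('top','top1.png',(222,335,215,395),4.4)
for n,z in(('case',57),('mat',0),('lock',26+57),('case_handle',87)):
    for b in r.silhouettes('top',n)[:3]:
        m=b['mask'].astype(np.uint8); c=max(cv2.findContours(m,0,2)[0],key=cv2.contourArea)
        rc=cv2.minAreaRect(c); P=np.array([w(i,(q[1],q[0]),z)[:2] for q in cv2.boxPoints(rc)])
        print(n,round(b['p'],2),m.sum(),np.round(P).tolist(),P.mean(0).round(1),rc[2])
# lamp: triangulate
js=r.camera_info('scene')
def tri(a,b):
    A=[];B=[]
    for inf,at in((i,a),(js,b)):
        Rm=np.array(inf['R']);c=-Rm.T@inf['t'];d=w(inf,at,0)-c;d/=np.linalg.norm(d)
        M=np.eye(3)-np.outer(d,d);A.append(M);B.append(M@c)
    return np.linalg.solve(sum(A),sum(B)).round()
print('lamp',tri((180,220),(135,252)),'elbow',tri((133,383),(100,384)))
print('multimeter',w(i,(203,168),30).round())
E
```

```text
case 0.63 5302 [[333.0, -87.0], [514.0, -90.0], [504.0, -292.0], [324.0, -283.0]] [ 418.7 -187.7] 3.900493860244751
mat 0.78 7132 [[523.0, -215.0], [528.0, -465.0], [302.0, -462.0], [298.0, -221.0]] [ 412.7 -340.6] 90.0
lock 0.76 540 [[827.0, -225.0], [828.0, -274.0], [742.0, -276.0], [741.0, -227.0]] [ 784.7 -250.6] 90.0
lock 0.7 561 [[443.0, -127.0], [492.0, -129.0], [486.0, -214.0], [437.0, -212.0]] [ 464.6 -170.5] 4.763641834259033
lock 0.6 420 [[800.0, -86.0], [822.0, -161.0], [774.0, -174.0], [753.0, -99.0]] [ 787.  -129.8] 75.96376037597656
case_handle 0.68 5308 [[333.0, -92.0], [510.0, -95.0], [500.0, -292.0], [324.0, -283.0]] [ 416.4 -190.2] 3.9004933834075928
lamp [608. -80. 197.] elbow [ 672. -415.  332.]
multimeter [591.  77.  30.]
```

View pics/top1.png

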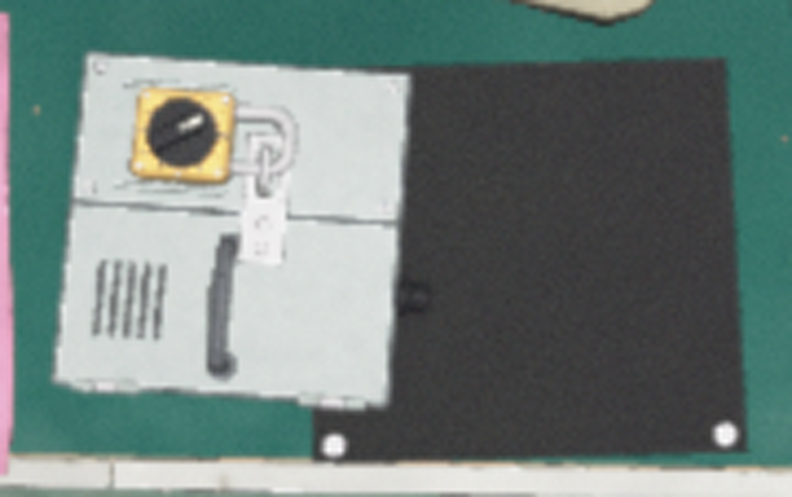

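The close-up shows the mat's visible corners at (725,60), (745,452) and (314,462) in the crop. The corners of the unit's top face are at (88,53), (410,72), (388,407) and (55,383). The dial pointer looks about 30° counter-clockwise of the lock's +x, which is one click below zero. I'll convert these to poses.

```bash
python3 - <<'E'
from h import *
i=r.camera_info('top')
W=lambda x,y,z: w(i,(222+(y+.5)/4.4-.5,215+(x+.5)/4.4-.5),z)[:2]
mat=np.array([W(*p,0) for p in((725,60),(745,452),(314,462))])
print('mat',mat.round(1).tolist(),'ang x',np.degrees(np.arctan2(*(mat[0]-mat[1])[::-1])),'len',np.linalg.norm(mat[0]-mat[1]),np.linalg.norm(mat[2]-mat[1]),'centre',(mat[0]+mat[2])/2)
c=np.array([W(*p,57) for p in((88,53),(410,72),(388,407),(55,383))])
print('case',c.round(1).tolist(),'centre',c.mean(0),'sides',[np.linalg.norm(c[k]-c[k-1]).round(1) for k in range(4)])
for a,b in((1,2),(0,3)): print('ang x',np.degrees(np.arctan2(*(c[a]-c[b])[::-1])))
print('ang y',np.degrees(np.arctan2(*(c[0]-c[1])[::-1]))-90)
print('handle ends',W(231,245,87),W(217,365,87),'dial',W(183,130,95),'staple',W(266,165,75))
E
python3 -m jog '[{"dy":-50,"dz":5},{"dy":-100,"dz":10},{"dy":-150,"dz":15},{"dy":-200,"dx":30},{"dy":-250,"dx":60},{"dy":-300,"dx":90},{"dy":-350,"dx":110},{"dy":-400,"dx":120,"az":-8},{"dy":-450,"dx":125,"az":-16},{"dy":-500,"dx":130,"az":-24},{"dy":-550,"dx":130,"az":-32},{"dy":-600,"dx":130,"az":-40}]'
```

```text
mat [[524.3, -452.8], [305.9, -461.6], [296.4, -223.9]] ang x 2.2946981102832105 len 218.6075008317709 237.88391730773523 centre [ 410.38722463 -338.35560521]
case [[512.8, -96.7], [505.6, -272.9], [326.7, -264.8], [336.1, -88.3]] centre [ 420.28594979 -180.66868086] sides [np.float64(176.9), np.float64(176.4), np.float64(179.0), np.float64(176.8)]
ang x -2.5701344508414343
ang x -2.709380457600979
ang y -2.3501368379341727
handle ends [ 408.0594154 -181.2950949] [ 346.38028495 -176.37032652] dial [ 466.97088961 -154.52590615] staple [ 451.49412837 -197.30435457]invalid input
```

```bash
python3 -m jog '[{"dy":-50,"dz":5}]'; python3 -m jog -h
```

```text
invalid input
invalid input: not JSON, or not a number
```

```bash
python3 -m jog '[{"ax":0,"ay":0,"az":0,"dx":0,"dy":-50,"dz":5,"gripper":1}]'
```

```text
time_s: 1.35
tool_pos: [253.6, 551.9, 306.2]
ee_rot: [-0.002, 0.198, 0.98, 0.001]
wrist_force: [-0.5, -1.0, -0.2]
opening: 85.5
grasp_force: 0.0
```

```bash
python3 -m jog '[{"ax":0,"ay":0,"az":-8,"dx":38,"dy":-30,"dz":0,"gripper":1},{"ax":0,"ay":0,"az":-16,"dx":76,"dy":-60,"dz":0,"gripper":1},{"ax":0,"ay":0,"az":-24,"dx":112,"dy":-94,"dz":0,"gripper":1},{"ax":0,"ay":0,"az":-32,"dx":142,"dy":-133,"dz":0,"gripper":1},{"ax":0,"ay":0,"az":-40,"dx":168,"dy":-175,"dz":0,"gripper":1},{"ax":0,"ay":0,"az":-48,"dx":188,"dy":-220,"dz":0,"gripper":1},{"ax":0,"ay":0,"az":-56,"dx":203,"dy":-267,"dz":0,"gripper":1},{"ax":0,"ay":0,"az":-64,"dx":212,"dy":-315,"dz":0,"gripper":1},{"ax":0,"ay":0,"az":-72,"dx":215,"dy":-364,"dz":0,"gripper":1},{"ax":0,"ay":0,"az":-80,"dx":214,"dy":-413,"dz":0,"gripper":1},{"ax":0,"ay":0,"az":-88,"dx":205,"dy":-461,"dz":0,"gripper":1},{"ax":0,"ay":0,"az":-96,"dx":195,"dy":-509,"dz":0,"gripper":1}]'
```

```text
time_s: 2.55
tool_pos: [450.8, 36.8, 309.2]
ee_rot: [0.0, 0.864, 0.504, 0.001]
wrist_force: [1.0, -1.0, -0.8]
opening: 85.4
grasp_force: 0.0
```

```bash
python3 -m jog '[{"ax":0,"ay":0,"az":-8,"dx":-2,"dy":-27,"dz":0,"gripper":1},{"ax":0,"ay":0,"az":-16,"dx":-6,"dy":-54,"dz":0,"gripper":0.5},{"ax":0,"ay":0,"az":-24,"dx":-12,"dy":-81,"dz":0,"gripper":0},{"ax":0,"ay":0,"az":-32,"dx":-22,"dy":-110,"dz":0,"gripper":0},{"ax":0,"ay":0,"az":-40,"dx":-32,"dy":-137,"dz":0,"gripper":0},{"ax":0,"ay":0,"az":-48,"dx":-44,"dy":-165,"dz":-20,"gripper":0},{"ax":0,"ay":0,"az":-56,"dx":-56,"dy":-192,"dz":-40,"gripper":0},{"ax":0,"ay":0,"az":-63.3,"dx":-68,"dy":-217.5,"dz":-70,"gripper":0},{"ax":0,"ay":0,"az":-63.3,"dx":-68,"dy":-217.5,"dz":-70,"gripper":0},{"ax":0,"ay":0,"az":-63.3,"dx":-68,"dy":-217.5,"dz":-70,"gripper":0}]'
python3 - <<'E'
from h import *
im,i=shot('wrist','w1.png')
for n,z in(('case_handle',87),('staple',75),('lock',83),('dial_nose',98),('dial_grip',98),('shackle_bow',70)):
    print(n,[(round(b['p'],2),np.round(b['at']).tolist(),np.round(w(i,b['at'],z)).tolist()) for b in r.boxes_of('wrist',n)[:3]])
E
```

```text
time_s: 3.55
tool_pos: [382.9, -179.0, 238.8]
ee_rot: [-0.0, 1.0, -0.022, -0.0]
wrist_force: [0.6, 0.7, 0.2]
opening: 42.8
grasp_force: 0.0
case_handle [(0.65, [146.0, 325.0], [424.0, -189.0, 87.0])]
staple [(0.65, [150.0, 324.0], [420.0, -188.0, 75.0])]
lock [(0.57, [81.0, 276.0], [466.0, -159.0, 83.0])]
dial_nose [(0.64, [84.0, 260.0], [464.0, -151.0, 98.0])]
dial_grip [(0.97, [87.0, 263.0], [462.0, -153.0, 98.0]), (0.75, [151.0, 321.0], [423.0, -186.0, 98.0])]
shackle_bow [(0.21, [147.0, 324.0], [422.0, -189.0, 70.0])]
```

View pics/w1.png

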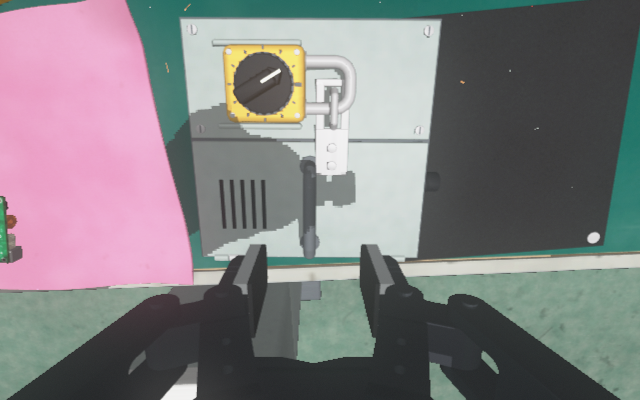

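The wrist picture shows the handle at col 310, rows 165–245, between the open fingers. The pointer stands about 30° counter-clockwise of the index, i.e. at −1 click. I'll go down and grip the bar.

```bash
python3 - <<'E'
from h import *
i=r.camera_info('wrist'); print(w(i,(165,309),87),w(i,(243,310),87))
E
python3 -m jog '[{"ax":0,"ay":0,"az":0,"dx":0,"dy":0,"dz":-35,"gripper":0},{"ax":0,"ay":0,"az":0,"dx":0,"dy":0,"dz":-70,"gripper":0},{"ax":0,"ay":0,"az":0,"dx":0,"dy":0,"dz":-97,"gripper":0},{"ax":0,"ay":0,"az":0,"dx":0,"dy":0,"dz":-97,"gripper":-1},{"ax":0,"ay":0,"az":0,"dx":0,"dy":0,"dz":-97,"gripper":-1},{"ax":0,"ay":0,"az":0,"dx":0,"dy":0,"dz":-97,"gripper":-1},{"ax":0,"ay":0,"az":0,"dx":0,"dy":0,"dz":-97,"gripper":-1},{"ax":0,"ay":0,"az":0,"dx":0,"dy":0,"dz":-97,"gripper":-1},{"ax":0,"ay":0,"az":0,"dx":0,"dy":0,"dz":-97,"gripper":-1}]' 80
```

```text
[ 413.08557603 -177.11987965   87.        ] [ 356.63645803 -175.28910713   87.        ]
time_s: 4.8
tool_pos: [383.2, -178.2, 142.7]
ee_rot: [-0.001, 1.0, -0.021, 0.001]
wrist_force: [-2.1, 3.3, 7.4]
opening: 6.2
grasp_force: 79.1
```

```bash
python3 -m jog '[{"ax":0,"ay":0,"az":0.5,"dx":0,"dy":-4,"dz":0.5,"gripper":-1},{"ax":0,"ay":0,"az":1,"dx":-1,"dy":-12,"dz":0.5,"gripper":-1},{"ax":0,"ay":0,"az":1.5,"dx":-2,"dy":-22,"dz":0.5,"gripper":-1},{"ax":0,"ay":0,"az":2,"dx":-3,"dy":-32,"dz":0.5,"gripper":-1},{"ax":0,"ay":0,"az":2,"dx":-4,"dy":-42,"dz":0.5,"gripper":-1}]' 100
python3 - <<'E'
from h import *
im,i=shot('top')
c=im.copy()
import numpy as np
for b in r.silhouettes('top','case')[:1]:
        m=b['mask'].astype(np.uint8); c=max(cv2.findContours(m,0,2)[0],key=cv2.contourArea)
        rc=cv2.minAreaRect(c); P=np.array([w(i,(q[1],q[0]),57)[:2] for q in cv2.boxPoints(rc)]); print(P.round(),rc[2],P.mean(0))
im,i=shot('wrist','w2.png')
print(r.get_obs()['wrist_force'],r.get_obs()['opening'])
E
```

```text
time_s: 5.3
tool_pos: [379.7, -214.7, 142.7]
ee_rot: [-0.007, 1.0, -0.0, -0.0]
wrist_force: [1.9, 15.0, 11.0]
opening: 5.4
grasp_force: 99.2
[[ 479. -169.]
 [ 480. -190.]
 [ 470. -190.]
 [ 470. -169.]] 90.0 [ 474.87370128 -179.57099173]
[0.4653401  5.96537694 4.9378255 ] 5.573551237322818
```

View pics/w2.png

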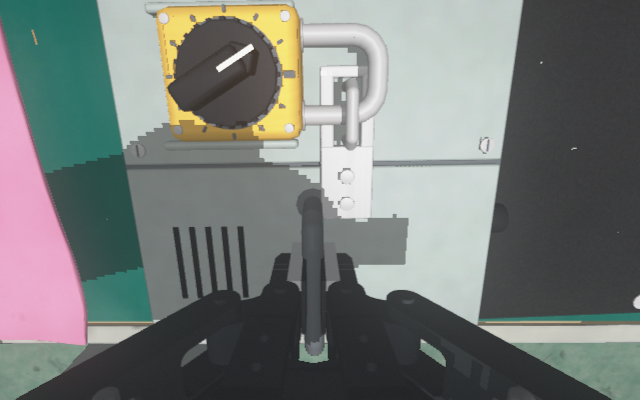

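The unit follows the gripper: the bar at col 312 is aligned between the pads, and more mat is now visible on the right. I'll slide it the rest of the way.

```bash
python3 -m jog '[{"ax":0,"ay":0,"az":0.3,"dx":0,"dy":-10,"dz":0,"gripper":-1},{"ax":0,"ay":0,"az":0.6,"dx":-1,"dy":-22,"dz":0,"gripper":-1},{"ax":0,"ay":0,"az":0.9,"dx":-2,"dy":-35,"dz":0,"gripper":-1},{"ax":0,"ay":0,"az":1.2,"dx":-3,"dy":-48,"dz":0,"gripper":-1},{"ax":0,"ay":0,"az":1.5,"dx":-4,"dy":-61,"dz":0,"gripper":-1},{"ax":0,"ay":0,"az":1.8,"dx":-5,"dy":-74,"dz":0,"gripper":-1},{"ax":0,"ay":0,"az":2.1,"dx":-6,"dy":-87,"dz":0,"gripper":-1},{"ax":0,"ay":0,"az":2.4,"dx":-6,"dy":-99,"dz":0,"gripper":-1},{"ax":0,"ay":0,"az":2.7,"dx":-6,"dy":-110,"dz":0,"gripper":-1},{"ax":0,"ay":0,"az":3,"dx":-6,"dy":-119,"dz":0,"gripper":-1},{"ax":0,"ay":0,"az":3,"dx":-6,"dy":-119,"dz":0,"gripper":-1},{"ax":0,"ay":0,"az":3,"dx":-6,"dy":-119,"dz":0,"gripper":-1}]'
python3 -m jog '[{"ax":0,"ay":0,"az":0,"dx":0,"dy":0,"dz":0,"gripper":-0.4},{"ax":0,"ay":0,"az":0,"dx":0,"dy":0,"dz":0,"gripper":-0.3},{"ax":0,"ay":0,"az":0,"dx":0,"dy":0,"dz":0,"gripper":-0.3},{"ax":0,"ay":0,"az":0,"dx":0,"dy":0,"dz":45,"gripper":-0.3},{"ax":0,"ay":0,"az":0,"dx":0,"dy":0,"dz":90,"gripper":-0.3},{"ax":0,"ay":0,"az":8,"dx":20,"dy":10,"dz":110,"gripper":-0.3},{"ax":0,"ay":0,"az":16,"dx":20,"dy":10,"dz":110,"gripper":-0.3},{"ax":0,"ay":0,"az":16,"dx":20,"dy":10,"dz":110,"gripper":-0.3}]'
python3 - <<'E'
from h import *
im,i=shot('wrist','w3.png')
for n,z in(('case_handle',87),('staple',75),('lock',83),('dial_nose',98),('dial_grip',98)):
    print(n,[(round(b['p'],2),np.round(b['at']).tolist(),np.round(w(i,b['at'],z)).tolist()) for b in r.boxes_of('wrist',n)[:3]])
print(np.round(px(i,(420,-340,57))))
E
```

```text
time_s: 6.65
tool_pos: [373.7, -334.9, 142.7]
ee_rot: [-0.006, 1.0, 0.024, 0.0]
wrist_force: [-0.7, 11.3, 9.0]
opening: 5.6
grasp_force: 100.1
time_s: 7.45
tool_pos: [393.4, -330.5, 253.4]
ee_rot: [0.001, 0.987, 0.161, 0.001]
wrist_force: [-0.8, -0.2, -0.2]
opening: 30.0
grasp_force: 0.0
case_handle [(0.45, [170.0, 322.0], [418.0, -330.0, 87.0])]
staple [(0.74, [171.0, 321.0], [414.0, -330.0, 75.0]), (0.53, [56.0, 340.0], [494.0, -317.0, 75.0])]
lock [(0.56, [110.0, 305.0], [453.0, -306.0, 83.0])]
dial_nose [(0.59, [111.0, 295.0], [450.0, -300.0, 98.0])]
dial_grip [(0.72, [111.0, 296.0], [451.0, -300.0, 98.0])]
[164. 334.]
```

View pics/w3.png

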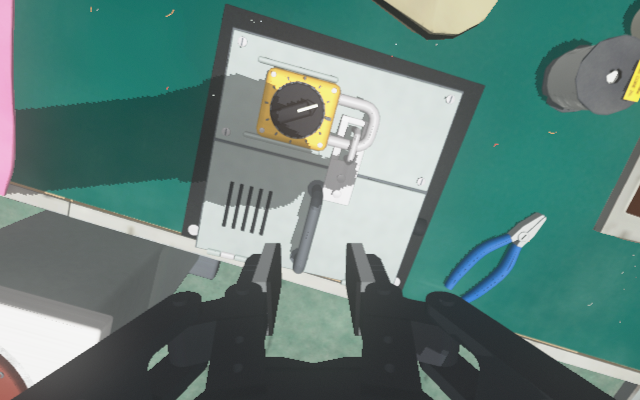

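The unit now sits square on the mat with a black margin on every visible side. The dial disc is at (298,109) and the pointer tip at (317,104). I'll work out the case pose, dial axis and bar heading.

```bash
python3 - <<'E'
from h import *
i=r.camera_info('wrist'); W=lambda x,y,z:w(i,(y,x),z)[:2]
TL,TR=W(233,30,57),W(466,92,57); a=np.arctan2(*(TL-TR)[::-1])-np.pi/2; ex=np.array([np.cos(a),np.sin(a)]);ey=np.array([-ex[1],ex[0]])
c=(TL+TR)/2-90*ex
print('case',TL,TR,np.linalg.norm(TL-TR),np.degrees(a),c,'handle exp',c-43*ex,'dial exp',c+45*ex+30*ey,'staple exp',c+30*ex-16*ey)
print('handle bar',W(319,190,87),W(299,265,87))
print('dial',W(298,109,88)); p,q=W(277,120,101),W(317,104,101);d=q-p
print('bar heading',np.degrees(np.arctan2(d[1],d[0])),np.linalg.norm(d),'nose',q)
im=r.camera('wrist'); print([(b['p'],b['at'],w(i,b['at'],88)) for b in r.boxes_of('wrist','lock_dial')[:2]])
print(r.get_obs()['qpos'].round(2))
E
```

```text
case [ 486.84006604 -238.4166783 ] [ 500.82580336 -414.68273938] 176.82003601801674 4.5365991058899375 [ 404.11490356 -333.66833853] handle exp [ 361.24962202 -337.0694616 ] dial exp [ 446.60104257 -300.20301331] staple exp [ 435.28644811 -347.24533417]
handle bar [ 401.60668454 -331.47011767] [ 340.06733071 -335.93909852]
dial [ 450.66543925 -300.04919247]
bar heading -50.57417125971935 27.37481063165871 nose [ 457.83787955 -310.95456593]
[(0.93, [111.8, 296.3], array([ 448.57155981, -299.5149031 ,   88.        ])), (0.67, [110.6, 308.4], array([ 451.87481584, -306.99468579,   88.        ]))]
[ 0.26  0.53  0.6   1.89 -0.39  0.84 -0.19]
```

```bash
python3 -m jog '[{"ax":0,"ay":0,"az":8.5,"dx":8,"dy":4,"dz":0,"gripper":-0.3},{"ax":0,"ay":0,"az":17,"dx":16,"dy":8,"dz":0,"gripper":-0.3},{"ax":0,"ay":0,"az":25.5,"dx":24,"dy":12,"dz":0,"gripper":-0.3},{"ax":0,"ay":0,"az":34,"dx":32,"dy":16,"dz":0,"gripper":-0.3},{"ax":0,"ay":0,"az":42.5,"dx":40,"dy":20,"dz":0,"gripper":-0.3},{"ax":0,"ay":0,"az":51,"dx":48,"dy":25,"dz":0,"gripper":-0.3},{"ax":0,"ay":0,"az":59.5,"dx":56,"dy":30.5,"dz":0,"gripper":-0.3},{"ax":0,"ay":0,"az":68,"dx":56,"dy":30.5,"dz":-10,"gripper":-0.3},{"ax":0,"ay":0,"az":76.5,"dx":56,"dy":30.5,"dz":-20,"gripper":-0.3},{"ax":0,"ay":0,"az":85,"dx":56,"dy":30.5,"dz":-30,"gripper":-0.3},{"ax":0,"ay":0,"az":93.5,"dx":56,"dy":30.5,"dz":-30,"gripper":-0.3},{"ax":0,"ay":0,"az":102,"dx":56,"dy":30.5,"dz":-30,"gripper":-0.3}]'
python3 -m jog '[{"ax":0,"ay":0,"az":4.5,"dx":0,"dy":0,"dz":0,"gripper":-0.3},{"ax":0,"ay":0,"az":4.5,"dx":0,"dy":0,"dz":0,"gripper":-0.3}]'
python3 - <<'E'
from h import *
im,i=shot('wrist','w4.png'); print(r.get_obs()['qpos'].round(2)); print(px(i,(449.5,-300,88)),px(i,(449.5,-300,101)))
E
```

```text
time_s: 9.05
tool_pos: [448.6, -299.4, 221.6]
ee_rot: [-0.001, 0.494, 0.869, -0.0]
wrist_force: [-0.4, -1.0, 0.1]
opening: 30.0
grasp_force: 0.0
time_s: 9.25
tool_pos: [448.6, -299.7, 222.1]
ee_rot: [-0.0, 0.462, 0.887, 0.0]
wrist_force: [0.2, -0.0, -0.9]
opening: 29.7
grasp_force: 0.0
[ 0.52  0.54  0.05  1.85 -0.04  0.75  1.19]
[217.98408805 315.66059712] [225.14328254 315.8081958 ]
```

View pics/w4.png

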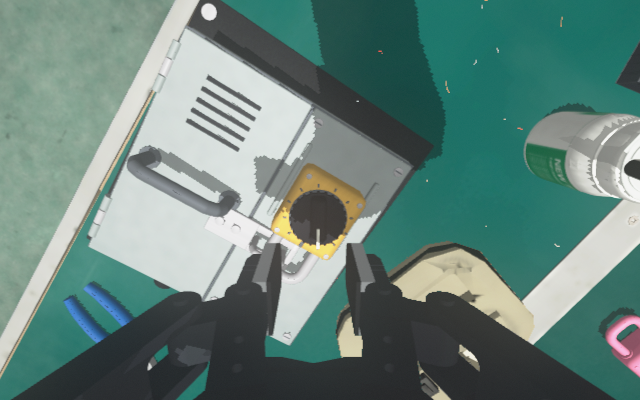

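The pointer line runs straight down the picture at col 318, rows 228–248, centred between the fingers and aligned with the pads. I'll go down on the bar and close.

```bash
python3 -m jog '[{"ax":0,"ay":0,"az":0,"dx":0.5,"dy":0,"dz":-25,"gripper":-0.3},{"ax":0,"ay":0,"az":0,"dx":0.5,"dy":0,"dz":-45,"gripper":-0.3},{"ax":0,"ay":0,"az":0,"dx":0.5,"dy":0,"dz":-57,"gripper":-0.3},{"ax":0,"ay":0,"az":0,"dx":0.5,"dy":0,"dz":-57,"gripper":-0.5},{"ax":0,"ay":0,"az":0,"dx":0.5,"dy":0,"dz":-57,"gripper":-1},{"ax":0,"ay":0,"az":0,"dx":0.5,"dy":0,"dz":-57,"gripper":-1},{"ax":0,"ay":0,"az":0,"dx":0.5,"dy":0,"dz":-57,"gripper":-1},{"ax":0,"ay":0,"az":0,"dx":0.5,"dy":0,"dz":-57,"gripper":-1}]' 40
```

```text
time_s: 10.1
tool_pos: [449.7, -299.4, 165.8]
ee_rot: [0.0, 0.462, 0.887, -0.0]
wrist_force: [1.3, 0.1, -2.1]
opening: 8.5
grasp_force: 42.6
```

```bash
python3 -m jog '[{"ax":0,"ay":0,"az":-5,"dx":0,"dy":0,"dz":0,"gripper":-1},{"ax":0,"ay":0,"az":-10,"dx":0,"dy":0,"dz":0,"gripper":-1},{"ax":0,"ay":0,"az":-15,"dx":0,"dy":0,"dz":0,"gripper":-1},{"ax":0,"ay":0,"az":-20,"dx":0,"dy":0,"dz":0,"gripper":-1},{"ax":0,"ay":0,"az":-25,"dx":0,"dy":0,"dz":0,"gripper":-1},{"ax":0,"ay":0,"az":-30,"dx":0,"dy":0,"dz":0,"gripper":-1},{"ax":0,"ay":0,"az":-35,"dx":0,"dy":0,"dz":0,"gripper":-1},{"ax":0,"ay":0,"az":-40,"dx":0,"dy":0,"dz":0,"gripper":-1},{"ax":0,"ay":0,"az":-45,"dx":0,"dy":0,"dz":0,"gripper":-1},{"ax":0,"ay":0,"az":-50,"dx":0,"dy":0,"dz":0,"gripper":-1},{"ax":0,"ay":0,"az":-55,"dx":0,"dy":0,"dz":0,"gripper":-1},{"ax":0,"ay":0,"az":-60,"dx":0,"dy":0,"dz":0,"gripper":-1}]'
python3 -m jog '[{"ax":0,"ay":0,"az":-5,"dx":0,"dy":0,"dz":0,"gripper":-1},{"ax":0,"ay":0,"az":-10,"dx":0,"dy":0,"dz":0,"gripper":-1},{"ax":0,"ay":0,"az":-15,"dx":0,"dy":0,"dz":0,"gripper":-1},{"ax":0,"ay":0,"az":-20,"dx":0,"dy":0,"dz":0,"gripper":-1},{"ax":0,"ay":0,"az":-25,"dx":0,"dy":0,"dz":0,"gripper":-1},{"ax":0,"ay":0,"az":-30,"dx":0,"dy":0,"dz":0,"gripper":-1},{"ax":0,"ay":0,"az":-35,"dx":0,"dy":0,"dz":0,"gripper":-1},{"ax":0,"ay":0,"az":-40,"dx":0,"dy":0,"dz":0,"gripper":-1},{"ax":0,"ay":0,"az":-45,"dx":0,"dy":0,"dz":0,"gripper":-1},{"ax":0,"ay":0,"az":-51,"dx":0,"dy":0,"dz":0,"gripper":-1},{"ax":0,"ay":0,"az":-57,"dx":0,"dy":0,"dz":0,"gripper":-1},{"ax":0,"ay":0,"az":-60,"dx":0,"dy":0,"dz":0,"gripper":-1}]'
python3 -m jog '[{"ax":0,"ay":0,"az":0,"dx":0,"dy":0,"dz":0,"gripper":-1},{"ax":0,"ay":0,"az":0,"dx":0,"dy":0,"dz":0,"gripper":-1}]'
```

```text
time_s: 11.3
tool_pos: [450.7, -298.8, 165.9]
ee_rot: [0.001, 0.844, 0.536, 0.001]
wrist_force: [1.8, 0.8, -2.1]
opening: 8.7
grasp_force: 42.6
time_s: 12.5
tool_pos: [451.6, -299.5, 166.0]
ee_rot: [0.001, 0.999, 0.043, 0.002]
wrist_force: [2.5, -1.3, -3.5]
opening: 8.1
grasp_force: 42.6
time_s: 12.7
tool_pos: [451.5, -299.5, 166.1]
ee_rot: [0.001, 0.999, 0.045, 0.002]
wrist_force: [5.2, -0.3, -1.2]
opening: 8.1
grasp_force: 42.8
```

```bash
python3 -m jog '[{"ax":0,"ay":0,"az":0,"dx":0,"dy":0,"dz":0,"gripper":-0.5},{"ax":0,"ay":0,"az":0,"dx":0,"dy":0,"dz":0,"gripper":-0.4},{"ax":0,"ay":0,"az":0,"dx":0,"dy":0,"dz":0,"gripper":-0.3},{"ax":0,"ay":0,"az":0,"dx":0,"dy":0,"dz":30,"gripper":-0.3},{"ax":0,"ay":0,"az":0,"dx":-10,"dy":0,"dz":70,"gripper":0.3},{"ax":0,"ay":0,"az":0,"dx":-30,"dy":0,"dz":70,"gripper":0.6},{"ax":0,"ay":0,"az":0,"dx":-50,"dy":0,"dz":70,"gripper":0.6},{"ax":0,"ay":0,"az":0,"dx":-50,"dy":0,"dz":70,"gripper":0.6},{"ax":0,"ay":0,"az":0,"dx":-50,"dy":0,"dz":70,"gripper":0.6}]'
python3 - <<'E'
from h import *
im,i=shot('wrist','w5.png',(0,200,180,480),2.6)
E
```

```text
time_s: 13.6
tool_pos: [399.4, -299.2, 235.4]
ee_rot: [-0.0, 0.999, 0.043, 0.0]
wrist_force: [0.3, -0.3, 0.3]
opening: 68.1
grasp_force: 0.0
```

View pics/w5.png

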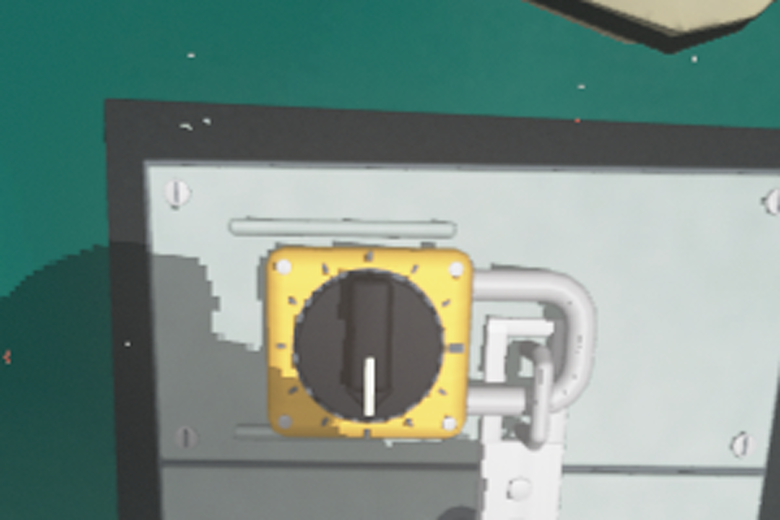

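The pointer now points straight down at the mark on the lock's −y side (crop (369,415)), so the code is set. The body spans cols 268–472, rows 248–437 in the crop. I'll get the lock centre and turn the gripper for the body grip.

```bash
python3 - <<'E'
from h import *
i=r.camera_info('wrist'); W=lambda x,y,z:w(i,((y+.5)/2.6-.5,180+(x+.5)/2.6-.5),z).round(1)
print('disc',W(369,345,88),'body',W(268,342,83),W(472,342,83),W(369,248,83),W(369,437,83),'staple',W(541,395,80),'bow in',W(570,350,70))
print('strips',W(231,227,63),W(456,230,63))
print(r.get_obs()['qpos'].round(2))
E
python3 -m jog '[{"ax":0,"ay":0,"az":8.5,"dx":5,"dy":0,"dz":0,"gripper":0.6},{"ax":0,"ay":0,"az":17,"dx":10,"dy":0,"dz":0,"gripper":0.6},{"ax":0,"ay":0,"az":25.5,"dx":15,"dy":0,"dz":0,"gripper":0.6},{"ax":0,"ay":0,"az":34,"dx":20,"dy":0,"dz":0,"gripper":0.6},{"ax":0,"ay":0,"az":42.5,"dx":25,"dy":0,"dz":0,"gripper":0.6},{"ax":0,"ay":0,"az":51,"dx":30,"dy":0,"dz":0,"gripper":0.6},{"ax":0,"ay":0,"az":59.5,"dx":35,"dy":0,"dz":0,"gripper":0.6},{"ax":0,"ay":0,"az":68,"dx":40,"dy":0,"dz":0,"gripper":0.6},{"ax":0,"ay":0,"az":76.5,"dx":45,"dy":0,"dz":0,"gripper":0.6},{"ax":0,"ay":0,"az":85,"dx":50,"dy":0,"dz":0,"gripper":0.6},{"ax":0,"ay":0,"az":89.3,"dx":50,"dy":0,"dz":0,"gripper":0.6},{"ax":0,"ay":0,"az":89.3,"dx":50,"dy":0,"dz":0,"gripper":0.6}]'
```

```text
disc [ 451.5 -300.4   88. ] body [ 449.6 -275.4   83. ] [ 454.  -326.2   83. ] [ 474.1 -298.4   83. ] [ 427.8 -302.8   83. ] staple [ 442. -346.   80.] bow in [ 453.3 -354.2   70. ]
strips [ 476.5 -262.2   63. ] [ 480.9 -321.2   63. ]
[ 0.12  0.57  0.73  1.95 -0.52  0.82 -0.35]
time_s: 14.85
tool_pos: [450.3, -299.2, 234.9]
ee_rot: [-0.0, 0.68, 0.733, 0.0]
wrist_force: [0.3, 0.5, 0.2]
opening: 68.2
grasp_force: 0.0
```

```bash
python3 -m jog '[{"ax":0,"ay":0,"az":0,"dx":1,"dy":-1,"dz":-40,"gripper":0.6},{"ax":0,"ay":0,"az":0,"dx":1,"dy":-1,"dz":-75,"gripper":0.6},{"ax":0,"ay":0,"az":0,"dx":1,"dy":-1,"dz":-99,"gripper":0.6},{"ax":0,"ay":0,"az":0,"dx":1,"dy":-1,"dz":-99,"gripper":0.4},{"ax":0,"ay":0,"az":0,"dx":1,"dy":-1,"dz":-99,"gripper":0},{"ax":0,"ay":0,"az":0,"dx":1,"dy":-1,"dz":-99,"gripper":-0.5},{"ax":0,"ay":0,"az":0,"dx":1,"dy":-1,"dz":-99,"gripper":-1},{"ax":0,"ay":0,"az":0,"dx":1,"dy":-1,"dz":-99,"gripper":-1},{"ax":0,"ay":0,"az":0,"dx":1,"dy":-1,"dz":-99,"gripper":-1}]' 60
```

```text
time_s: 15.75
tool_pos: [450.7, -300.3, 136.9]
ee_rot: [0.0, 0.68, 0.733, 0.0]
wrist_force: [0.3, 0.4, -2.8]
opening: 46.2
grasp_force: 63.0
```

```bash
python3 -m jog '[{"ax":0,"ay":0,"az":0,"dx":-0.2,"dy":3,"dz":0,"gripper":-1},{"ax":0,"ay":0,"az":0,"dx":-0.5,"dy":6,"dz":0,"gripper":-1},{"ax":0,"ay":0,"az":0,"dx":-0.7,"dy":9,"dz":0,"gripper":-1},{"ax":0,"ay":0,"az":0,"dx":-1,"dy":12,"dz":0,"gripper":-1},{"ax":0,"ay":0,"az":0,"dx":-1.2,"dy":15,"dz":0,"gripper":-1},{"ax":0,"ay":0,"az":0,"dx":-1.4,"dy":18,"dz":0,"gripper":-1},{"ax":0,"ay":0,"az":0,"dx":-1.6,"dy":20,"dz":0,"gripper":-1}]' 80
python3 -m jog '[{"ax":0,"ay":0,"az":0,"dx":-0.2,"dy":2,"dz":0,"gripper":-1},{"ax":0,"ay":0,"az":0,"dx":-0.4,"dy":4,"dz":0,"gripper":-1},{"ax":0,"ay":0,"az":0,"dx":-0.5,"dy":5,"dz":0,"gripper":-1},{"ax":0,"ay":0,"az":0,"dx":-0.5,"dy":5,"dz":0,"gripper":-1}]'
python3 - <<'E'
from h import *
im,i=shot('wrist'); im2,_=shot('scene')
a=cv2.resize(im[150:330,200:460],None,fx=1.5,fy=1.5); p=px(r.camera_info('scene'),(445,-310,80)).astype(int); print(p)
b=cv2.resize(im2[p[0]-50:p[0]+40,p[1]-65:p[1]+65],None,fx=3,fy=3)
cv2.imwrite('pics/w6.png',cv2.cvtColor(np.hstack([a[:270],b[:270]]),cv2.COLOR_RGB2BGR))
E
```

```text
time_s: 16.45
tool_pos: [449.2, -280.7, 136.7]
ee_rot: [0.001, 0.68, 0.733, -0.0]
wrist_force: [1.0, -4.2, 0.8]
opening: 46.4
grasp_force: 87.3
time_s: 16.85
tool_pos: [448.8, -275.6, 136.7]
ee_rot: [0.001, 0.68, 0.733, 0.0]
wrist_force: [1.2, -4.1, 3.1]
opening: 46.1
grasp_force: 87.5
[234 274]
```

View pics/w6.png

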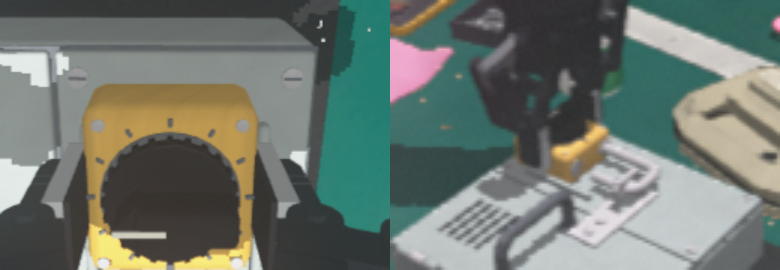

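The left view shows the body still square in the fingers. The right one shows the shackle's legs reaching well out of the body at the staple. I'll confirm with numbers that the unit wasn't dragged along instead.

```bash
python3 - <<'E'
from h import *
im,i=shot('scene')
for n,z,e in(('case_handle',87,(363,-336)),('staple',75,(438,-347)),('shackle_bow',70,(455,-351)),('shackle_toe',70,0),('lock',78,0),('lock_shackle',70,0)):
    print(n,[(round(b['p'],2),np.round(b['at']).tolist(),np.round(w(i,b['at'],z)).tolist()) for b in r.boxes_of('scene',n)[:3]], np.round(px(i,(*e,z))) if e else '')
print('case corners exp',[np.round(px(i,(*p,57))).tolist() for p in((487,-240),(501,-416),(321,-428))])
# bright grey case top right edge: rows of gray->mat along scan from case corner
g=cv2.cvtColor(im,cv2.COLOR_RGB2GRAY).astype(int)
for X in(340,400,460):
    a=np.array([g[tuple(np.round(px(i,(X,y,57))).astype(int))] for y in range(-380,-450,-3)])
    print(X,a.tolist())
im=r.camera('top');i=r.camera_info('top');g=cv2.cvtColor(im,cv2.COLOR_RGB2GRAY).astype(int)
for X in(340,400,460):
    print('top',X,[int(g[tuple(np.round(px(i,(X,y,57))).astype(int))]) for y in range(-395,-450,-3)])
E
python3 -m jog '[{"ax":0,"ay":0,"az":0,"dx":-0.1,"dy":1,"dz":0,"gripper":-1},{"ax":0,"ay":0,"az":0,"dx":-0.2,"dy":2,"dz":0,"gripper":-1}]'
```

```text
case_handle [(0.61, [271.0, 272.0], [353.0, -392.0, 87.0])] [256. 254.]
staple [(0.97, [273.0, 270.0], [357.0, -383.0, 75.0])] [245. 286.]
shackle_bow [(0.62, [176.0, 323.0], [737.0, -211.0, 70.0]), (0.52, [237.0, 288.0], [467.0, -327.0, 70.0])] [244. 293.]
shackle_toe [(0.69, [242.0, 291.0], [456.0, -346.0, 70.0]), (0.4, [179.0, 326.0], [729.0, -225.0, 70.0])] 
lock [(0.84, [173.0, 310.0], [717.0, -180.0, 78.0]), (0.56, [233.0, 271.0], [447.0, -296.0, 78.0])] 
lock_shackle [(0.56, [238.0, 292.0], [469.0, -335.0, 70.0])] 
case corners exp [[223.0, 266.0], [250.0, 332.0], [303.0, 275.0]]
340 [199, 199, 200, 199, 197, 194, 195, 196, 196, 193, 193, 192, 193, 190, 187, 190, 167, 117, 122, 112, 113, 113, 111, 111]
400 [202, 200, 201, 200, 200, 199, 199, 198, 197, 199, 200, 199, 200, 201, 196, 133, 123, 119, 107, 107, 106, 106, 105, 106]
460 [201, 201, 199, 198, 199, 199, 199, 199, 199, 200, 200, 201, 198, 144, 119, 137, 116, 105, 102, 103, 103, 103, 98, 82]
top 340 [225, 224, 223, 223, 223, 222, 224, 223, 221, 219, 210, 109, 62, 62, 63, 63, 61, 62, 63]
top 400 [224, 224, 225, 225, 224, 226, 224, 223, 220, 177, 101, 65, 64, 63, 63, 64, 63, 67, 77]
top 460 [224, 223, 224, 224, 224, 225, 224, 221, 99, 63, 61, 63, 62, 62, 63, 65, 63, 67, 84]
time_s: 17.55
tool_pos: [448.7, -275.0, 136.8]
ee_rot: [0.002, 0.68, 0.733, -0.001]
wrist_force: [2.6, -7.4, 2.1]
opening: 46.0
grasp_force: 87.7
```

The unit stayed put: its −y edge is still at y≈−423. The pull force now rises to 7 N, so the shackle is at its stop. I'll move the lock forward until the staple stands in the gap.

```bash
python3 -m jog '[{"ax":0,"ay":0,"az":0,"dx":0.3,"dy":-4,"dz":0.5,"gripper":-1},{"ax":0,"ay":0,"az":0,"dx":0.6,"dy":-8,"dz":0.5,"gripper":-1},{"ax":0,"ay":0,"az":0,"dx":0.9,"dy":-12,"dz":0.5,"gripper":-1},{"ax":0,"ay":0,"az":0,"dx":1.2,"dy":-16,"dz":0.5,"gripper":-1},{"ax":0,"ay":0,"az":0,"dx":1.5,"dy":-20,"dz":0.5,"gripper":-1},{"ax":0,"ay":0,"az":0,"dx":1.8,"dy":-24,"dz":0.5,"gripper":-1},{"ax":0,"ay":0,"az":0,"dx":2.1,"dy":-28,"dz":0.5,"gripper":-1},{"ax":0,"ay":0,"az":0,"dx":2.4,"dy":-32,"dz":0.5,"gripper":-1},{"ax":0,"ay":0,"az":0,"dx":2.7,"dy":-36,"dz":0.5,"gripper":-1},{"ax":0,"ay":0,"az":0,"dx":2.9,"dy":-39,"dz":0.5,"gripper":-1},{"ax":0,"ay":0,"az":0,"dx":2.9,"dy":-39,"dz":0.5,"gripper":-1}]'
python3 -m jog '[{"ax":0,"ay":0,"az":0,"dx":0,"dy":0,"dz":2,"gripper":-1},{"ax":0,"ay":0,"az":0,"dx":0,"dy":0,"dz":4,"gripper":-1},{"ax":0,"ay":0,"az":0,"dx":0,"dy":0,"dz":7,"gripper":-1}]'
```

```text
time_s: 18.65
tool_pos: [451.3, -304.4, 136.8]
ee_rot: [-0.007, 0.678, 0.735, 0.004]
wrist_force: [0.5, 9.6, 13.5]
opening: 46.5
grasp_force: 88.9
time_s: 18.95
tool_pos: [450.6, -310.1, 142.4]
ee_rot: [-0.003, 0.679, 0.734, 0.0]
wrist_force: [1.9, 0.7, -3.2]
opening: 46.4
grasp_force: 86.7
```

The 10–13 N came from the body meeting the edge of the hasp plate. It cleared that once lifted 5 mm. I'll let it settle here and check before lifting further.

```bash
python3 -m jog '[{"ax":0,"ay":0,"az":0,"dx":0,"dy":0,"dz":-1,"gripper":-1},{"ax":0,"ay":0,"az":0,"dx":0,"dy":0,"dz":-1,"gripper":-1},{"ax":0,"ay":0,"az":0,"dx":0,"dy":0,"dz":-1,"gripper":-1}]'
python3 - <<'E'
from h import *
im=r.camera('top');i=r.camera_info('top');g=cv2.cvtColor(im,cv2.COLOR_RGB2GRAY).astype(int)
for X in(340,400,460):
    print('top',X,[int(g[tuple(np.round(px(i,(X,y,57))).astype(int))]) for y in range(-410,-440,-2)])
im2,_=shot('scene'); p=px(r.camera_info('scene'),(450,-345,75)).astype(int)
b=cv2.resize(im2[p[0]-40:p[0]+35,p[1]-55:p[1]+50],None,fx=5,fy=5,interpolation=cv2.INTER_CUBIC)
cv2.imwrite('pics/w7.png',cv2.cvtColor(b,cv2.COLOR_RGB2BGR))
E
```

```text
time_s: 19.25
tool_pos: [449.8, -312.5, 142.6]
ee_rot: [-0.001, 0.68, 0.733, -0.001]
wrist_force: [-0.7, 1.6, -0.2]
opening: 46.2
grasp_force: 87.2
top 340 [223, 223, 223, 223, 221, 221, 222, 222, 213, 116, 65, 66, 66, 60, 65]
top 400 [225, 225, 225, 225, 225, 223, 215, 115, 65, 61, 61, 60, 63, 64, 60]
top 460 [223, 224, 225, 225, 214, 117, 64, 59, 61, 61, 63, 60, 65, 67, 66]
```

View pics/w7.png

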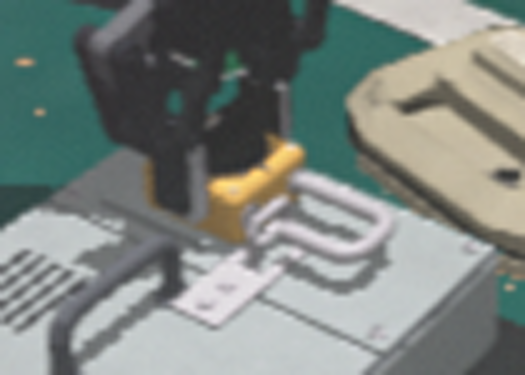

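The picture shows the shackle fully out with the staple in the gap by the body (crop about (260,235)). The unit hasn't moved. I'll lift straight up, gently at first.

```bash
python3 -m jog '[{"ax":0,"ay":0,"az":0,"dx":0,"dy":0,"dz":4,"gripper":-1},{"ax":0,"ay":0,"az":0,"dx":0,"dy":0,"dz":8,"gripper":-1},{"ax":0,"ay":0,"az":0,"dx":0,"dy":0,"dz":11,"gripper":-1}]'
```

```text
time_s: 19.65
tool_pos: [451.1, -312.8, 154.3]
ee_rot: [0.0, 0.68, 0.733, -0.0]
wrist_force: [-0.7, -0.5, -3.1]
opening: 45.8
grasp_force: 86.9
```

```bash
python3 -m jog '[{"ax":0,"ay":0,"az":0,"dx":0,"dy":0,"dz":8,"gripper":-1},{"ax":0,"ay":0,"az":0,"dx":0,"dy":0,"dz":20,"gripper":-1},{"ax":0,"ay":0,"az":0,"dx":0,"dy":0,"dz":40,"gripper":-1},{"ax":0,"ay":0,"az":0,"dx":0,"dy":0,"dz":65,"gripper":-1},{"ax":0,"ay":0,"az":0,"dx":0,"dy":0,"dz":90,"gripper":-1},{"ax":0,"ay":0,"az":0,"dx":0,"dy":0,"dz":110,"gripper":-1},{"ax":0,"ay":0,"az":0,"dx":0,"dy":0,"dz":120,"gripper":-1},{"ax":0,"ay":0,"az":0,"dx":0,"dy":0,"dz":120,"gripper":-1},{"ax":0,"ay":0,"az":0,"dx":0,"dy":0,"dz":120,"gripper":-1},{"ax":0,"ay":0,"az":0,"dx":0,"dy":0,"dz":120,"gripper":-1},{"ax":0,"ay":0,"az":0,"dx":0,"dy":0,"dz":120,"gripper":-1}]'
python3 - <<'E'
from h import *
im=r.camera('top');i=r.camera_info('top');g=cv2.cvtColor(im,cv2.COLOR_RGB2GRAY).astype(int)
for X in(340,460):
    print('top',X,[int(g[tuple(np.round(px(i,(X,y,57))).astype(int))]) for y in range(-410,-440,-2)])
im=r.camera('scene');i=r.camera_info('scene')
print([(round(b['p'],2),b['at']) for b in r.boxes_of('scene','shackle_bow')],px(i,(456,-388,193)),px(i,(456,-368,193)))
o=r.get_obs();print(o['dq'].round(3),o['grasp_force'],o['tool_pos'])
E
```

```text
time_s: 20.75
tool_pos: [450.6, -312.0, 272.7]
ee_rot: [-0.001, 0.68, 0.733, -0.0]
wrist_force: [0.9, 0.6, -3.3]
opening: 46.5
grasp_force: 87.0
top 340 [220, 221, 221, 220, 219, 219, 219, 219, 210, 111, 66, 64, 64, 62, 62]
top 460 [222, 221, 223, 223, 213, 116, 64, 61, 65, 65, 60, 60, 61, 61, 64]
[(0.56, [191.9, 299.9])] [196.81914408 306.57009714] [193.50114508 298.34739855]
[ 0.001 -0.004  0.002 -0.004  0.     0.001  0.001] 87.01213359832764 [ 450.90740575 -312.2168269   273.23039297]
```

```bash
python3 -c "from bench import r; print(r.job_done())"
```

```text
the job is handed in; nothing more can be done
None
```

The job is handed in: the unit sits square on the mat, the dial was set to the code and the shackle drawn out, and the gripper holds the open lock still, dial up, with its centre about 20 cm above the bench; the interface returned no verdict.

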